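Brace the button jar in the counter rack and twist its tight lid free

ROBOT

A 6-joint arm with a two-finger parallel gripper is mounted at the origin on the work surface; the furniture and walls round the work are solid. World frame = base frame: x ahead of the robot, y to its left, z up, the work surface at z = 0. Lengths are in mm, angles in rad, forces in N, time in s.
With the tool pointing down it reaches from about 275 to 825 mm from the base axis. Payload 4.9 kg.
Tool frame: the origin (TCP) lies at the very end of the fingers, on their centre line; the grasp point (between the pads) lies 19 mm behind it; z points along the fingers, y is the line along which they close (so a half turn about z gives the same grasp; the last joint's range is limited). The gripper opens to 85 mm and grips with 20 to 120 N. Pads are 22 mm wide; open, the fingers measure 114 mm over their backs; the gripper's body (76 mm by 85 mm) begins 54 mm behind the grasp point. The pads swing forward as they close: fully open they stand 13 mm farther back than shut.
Start: joints at [1.162, 0.326, -0.193, 1.052, 0, 1.437], TCP at [149.239, 529.383, 193.781] pointing down, gripper open.
Joint ranges: [-2.65, 2.65], [-0.97, 1.79], [-1.3, 1.35], [-1.93, 2.1], [-1.47, 1.37], [-3.14, 3.14]. Speed limits (rad/s): [2.57, 2.57, 3.14, 3.14, 3.14, 3.14].

INTERFACE

Orientations are given as [roll, pitch, yaw] about the fixed x, y, z axes, in that order (R = Rz(yaw) Ry(pitch) Rx(roll)).
In Python, from bench import bot, solve_ik, imaging gives the robot as it stands. Calls block until the motion is done:
- bot.move_ptp(position, orientation): joint-space move of the TCP to a pose.
- bot.movel(position, rot=None, max_speed=150, threshold=None): straight line of the TCP; rot=None keeps the orientation; max_speed is the mean speed in mm/s. With threshold (N) it stops when the force on the tool has changed by that much, and returns True; else False.
- bot.move_j(angles): joint-space move.
- bot.grip(opening, effort=None): opening from 0.0 (shut) to 1.0 (fully open); effort is the grip in N (None keeps the last); returns when the fingers have stopped.
- bot.dwell(seconds).
- solve_ik(position, orientation): joint angles nearest the present ones, or None.
- bot.get_state(): the state.
- imaging.capture(name): name is "side" or "top"; returns the picture (420x560x3 uint8, blue, green, red); there is no depth.
- imaging.camera_model(name): a dict with "K" (3x3 intrinsics, pixels), "position" and "rotation" of the camera in the world. Camera axes: x right, y up, looking along -z (the intrinsics and any distortion apply to the point x, -y, -z); pixel columns grow to the right and rows downward; lengths in mm; the calibration is good to about 2 mm. A picture is of the moment at which its call begins. camera_model takes no time and is no camera call.
A pose or a line that the arm cannot do raises bot.IKError and nothing moves.
- bot.sign_off(): hands the job in; it is judged then, once.
The state is a dict: "t": time; "qpos": joint angles; "joint_velocities": joint speeds; "effort": joint torques, N m; "tcp_pos": TCP position; "orientation": TCP orientation; "contact_force": force on the tool from outside, world axes, zero at the start; "wrist_torque": the same for the moment, N m; "opening": opening from 0.0 (shut) to 1.0 (fully open); "gripper_force": force on a finger pad.
Only numpy, scipy, OpenCV 4.12 (cv2) and the standard library are available. Lean on these libraries where they do the work, as an engineer would, in place of code of your own. Each camera call takes 0.05 s, during which the arm holds its last target. There are 200 camera calls.

TASK

Open the button jar for a customer who wants to look inside: take the small square jar that stands loose on the counter and set it, still closed and without dropping it or knocking it over, right down into the free square pocket of the wooden rack, which keeps it from turning. Twist its tight lid anticlockwise, leaving the jar in the pocket, until the lid's lugs come free of the neck, then lift the lid straight off. Finish while still holding the lid in the gripper, level and straight above the open mouth with a finger's breadth of air under it (about 2 cm), the jar still down in the pocket and untouched, and leave the other jar in the rack and everything else on the counter where it is.

Things in the scene. Friction and masses are not known exactly. Their poses are not given: they have to be found in the camera images.
- button_jar: The jar to open, the only small one outside the rack: clear glass, square, 70 x 70 mm, 80 mm tall to its shoulder, part full of buttons, about 0.34 kg. Origin: centre of its underside; z up, x and y square to its sides. Too wide to grip: it is lifted by its lid, whose lugs carry it. Free on the counter it turns along with the tight lid; in the pocket it can turn only about 4 degrees.
- jar_lid: The jar's black ribbed lid, round, 61 mm across, 25 mm tall, 45 g, screwed home at the start. Origin: centre of its open underside; z up. Screwed home, its origin lies 83 mm above the jar's underside (3 mm above the shoulder, so fingertips beside it must stay above 80 mm) and its x axis is in line with the jar's x axis. It stays put when let go for a new grip.
- lid_top (a point): Centre of the lid's top face, 25 mm above its origin. Turning it: three inner lugs hook under ribs on the neck, the squeezed seal makes it tight (0.2 to 0.6 N m). Twist anticlockwise from above (positive yaw relative to the jar), without lifting; after about 83 degrees the lugs are clear and it lifts straight off; at about 105 degrees they meet a stop; aim for 95.
- jar_mouth (a point): Point on the jar's axis at the top of the springy rubber seal on its round 40 mm neck, 105 mm above the jar's underside (the seal stands up to 2 mm higher when the lid is off).
- jar_rack: Pale wooden rack screwed to the counter, 105 mm (its x) by 235 mm (its y) and 34 mm tall, with two square pockets in a row along its y, at y = +60 mm (free) and y = -60 mm (holding another such jar). Origin: centre of its underside.
- free_pocket (a point): Centre of the floor of the free pocket, 8 mm above the counter; axes as the rack's. The pocket is 75 mm square (2.5 mm play on each side of the jar), 26 mm deep, with a 4 mm bevel round its mouth at 34 mm height.
- rack_jar: A closed jar of the same size standing in the rack's other pocket, 120 mm from the free one; not to be disturbed. Origin: centre of its underside; lid top 108 mm above it.
- carton_1: Small carton standing loose on the counter, 34 x 50 x 70 mm tall, not to be disturbed. Origin: centre of its underside.
Mind the look-alikes: they are no part of the job. What is shaped like the jar_lid but purple or red is not meant.

How it is judged:
By the outcome, as a careful person would: the job done as asked, in the order asked, and still so for the second after the job is handed in, while the arm keeps its last pose, push and grip.
It also fails if it takes over 64 s, if anything falls off the work surface, if the arm or the gripper's body presses on something with over 40 N, if the wrist force passes 120 N, or if a joint passes its speed limit or range.

## Working session

There is one attempt and no reset: what is moved stays moved. The work goes in short steps, each a Python script; the robot and the scene stay as the last script left them, time stands still between calls to the robot, and variables do not carry over. Pictures are saved under pics/ and viewed, at most 10 in all, crops included, and the job is handed in when it is done.

```bash
ls; mkdir -p pics; python3 - <<'E'
from bench import bot, solve_ik, imaging
import cv2
for n in("top","side"):
    cv2.imwrite(f"pics/{n}0.png",imaging.capture(n)); m=imaging.camera_model(n); print(n,m)
print(bot.get_state())
E
```

```text
pics
top {'K': array([[391.38014914,   0.        , 281.6841755 ],
       [  0.        , 391.38014914, 207.69377408],
       [  0.        ,   0.        ,   1.        ]]), 'position': array([ 388.51946813,  259.30635256, 1304.85899907]), 'rotation': array([ 0.05702937, -0.0092198 , -1.59998523])}
side {'K': array([[526.18540322,   0.        , 281.802046  ],
       [  0.        , 526.18540322, 211.87278301],
       [  0.        ,   0.        ,   1.        ]]), 'position': array([  473.33064605, -1025.10356107,  1174.94618018]), 'rotation': array([ 0.86709099, -0.0160078 ,  0.0269615 ])}
{'t': 0.1, 'qpos': array([ 1.16178215e+00,  3.26854013e-01, -1.93455112e-01,  1.05201809e+00,
        1.22069468e-05,  1.43657460e+00]), 'joint_velocities': array([-2.90677241e-04,  6.72296957e-05,  3.31437047e-03,  8.23859760e-04,
       -5.76581753e-04, -3.41723345e-04]), 'effort': array([ 3.95361412e-04, -4.44237828e+01,  2.63038945e+01,  7.89157843e-03,
       -1.79250546e-04,  3.03888967e-06]), 'tcp_pos': array([149.00957514, 528.84029565, 193.09968924]), 'orientation': array([-3.14007717e+00, -2.16959217e-04,  2.86680004e+00]), 'contact_force': array([-0.76110776, -0.29691775, -0.0295888 ]), 'wrist_torque': array([ 0.02706226,  0.01009659, -0.02611959]), 'gripper_force': 0.0, 'opening': 1.0022561487013972}
```

View pics/top0.png

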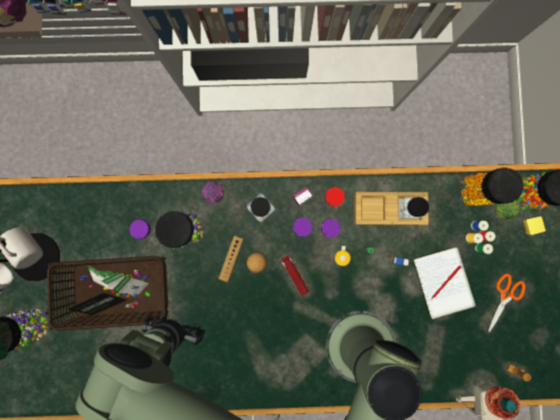

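View pics/side0.png

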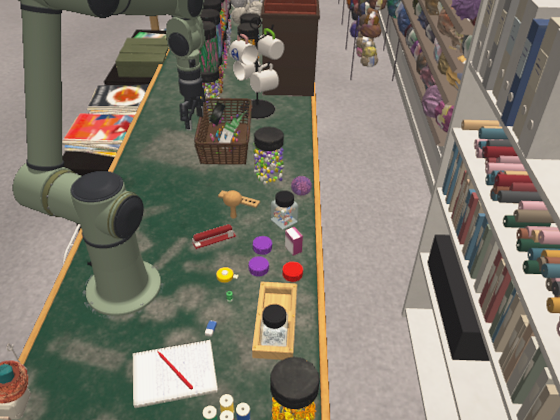

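The top view shows the loose jar at about (261,207) turned near 45°, the carton at (303,197), and the rack from (355,192) to (429,224) with its free pocket at (373,208). In the side view the jar is at (285,207) and the rack at (275,320).

```bash
cat > h.py <<'E'
import numpy as np, cv2
from bench import bot, solve_ik, imaging
from scipy.spatial.transform import Rotation as Ro
def cam(n):
    m=imaging.camera_model(n); return m["K"],np.array(m["position"]),Ro.from_euler("xyz",m["rotation"]).as_matrix(),m
def ray(n,uv):
    K,p,R,_=cam(n); d=np.linalg.inv(K)@[uv[0],uv[1],1]; return p,R@np.array([d[0],-d[1],-d[2]])
def plane(n,uv,z):
    p,d=ray(n,uv); return p+d*(z-p[2])/d[2]
def proj(n,P):
    K,p,R,_=cam(n); c=R.T@(np.asarray(P)-p); q=K@[c[0],-c[1],-c[2]]; return q[:2]/q[2]
def tri(a,b):
    p,d=ray("top",a); q,e=ray("side",b)
    s=np.linalg.lstsq(np.c_[d,-e],q-p,rcond=None)[0]; A=p+s[0]*d;B=q+s[1]*e
    return (A+B)/2,np.linalg.norm(A-B)
E
python3 - <<'E'
import cv2
t=cv2.imread("pics/top0.png");s=cv2.imread("pics/side0.png")
a=cv2.resize(t[180:235,240:320],None,fx=5,fy=5,interpolation=2)
b=cv2.resize(t[180:235,350:430],None,fx=5,fy=5,interpolation=2)
c=cv2.resize(s[185:235,260:340],None,fx=5,fy=5,interpolation=2)
d=cv2.resize(s[278:358,240:305],None,fx=3.75,fy=3.75,interpolation=2)
import numpy as np
o=np.zeros((580,800,3),np.uint8);o[:275,:400]=a;o[:275,400:]=b;o[280:530,:400]=c;o[280:580,400:400+d.shape[1]]=d[:300]
cv2.imwrite("pics/c1.png",o)
from h import *
print(imaging.camera_model("top").keys())
for n,bx in(("top",(245,190,280,225)),("top",(400,192,432,222)),("side",(268,188,302,215)),("side",(255,300,295,335))):
    im=t if n=="top" else s; x0,y0,x1,y1=bx
    m=(im[y0:y1,x0:x1].max(2)<45).astype(np.uint8)
    k,l,st,ce=cv2.connectedComponentsWithStats(m)
    for i in range(1,k):
        if st[i,4]>30: print(n,st[i],ce[i]+[x0,y0],st[i,:2]+[x0,y0])
E
```

```text
dict_keys(['K', 'position', 'rotation'])
top [  7   8  17  18 234] [260.02564103 206.67521368] [252 198]
top [  8   6  21  18 289] [417.88927336 206.65743945] [408 198]
side [  8   8  18  11 103] [283.88349515 202.31067961] [276 196]
side [  8  14  23  14 124] [273.99193548 322.78225806] [263 314]
```

View pics/c1.png

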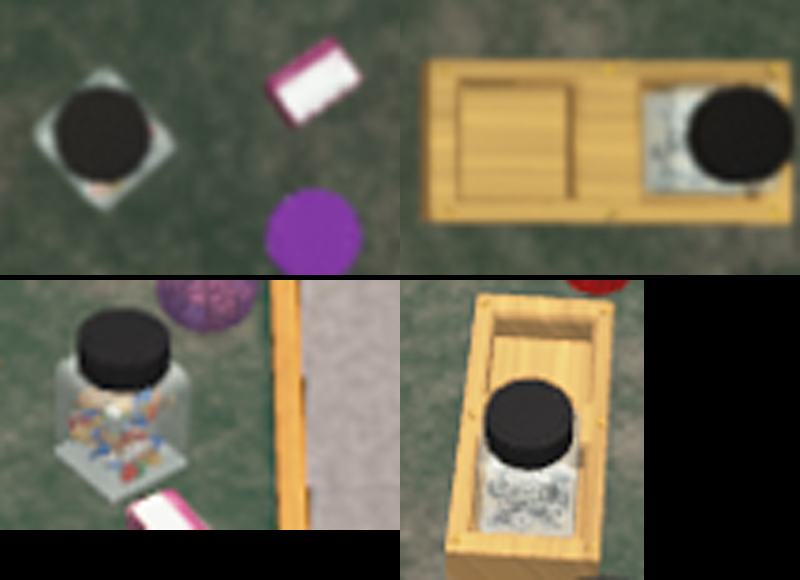

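The crop shows the jar as a diamond with its lid at about (260,207). The rack is nearly square to the image and its free pocket spans roughly (361,196)–(385,220).

```bash
python3 - <<'E'
from h import *
t=cv2.imread("pics/top0.png");s=cv2.imread("pics/side0.png")
F=8
def crop(im,b): x0,y0,x1,y1=b; return cv2.resize(im[y0:y1,x0:x1],None,fx=F,fy=F,interpolation=cv2.INTER_CUBIC)
def px(p,b): return (np.asarray(p)+.5)/F-.5+np.array(b[:2])
def big(m):
    c=max(cv2.findContours(m.astype(np.uint8),cv2.RETR_EXTERNAL,cv2.CHAIN_APPROX_NONE)[0],key=cv2.contourArea); return c
# lids
for nm,b in(("jar",(245,190,278,225)),("rackjar",(400,194,428,220))):
    im=crop(t,b); m=im.max(2)<55; c=big(m); e=cv2.minEnclosingCircle(c); el=cv2.fitEllipse(c)
    p=px(el[0],b); print(nm,"lid",p,np.array(el[1])/F, "z108/83:",plane("top",p,108 if nm=="jar" else 116))
# jar square (top)
b=(243,188,280,227); im=crop(t,b).astype(int)
bg=np.median(im.reshape(-1,3)[:200],0); m=(np.abs(im-[bg]).max(2)>28)
m=cv2.morphologyEx(m.astype(np.uint8),cv2.MORPH_OPEN,np.ones((9,9)))
c=big(m); r=cv2.minAreaRect(c); print("jar rect",px(r[0],b),np.array(r[1])/F,r[2])
for z in(0,80): print(z,[plane("top",px(q,b),z).round(1) for q in cv2.boxPoints(r)])
# jar base side corners
C=[plane("side",q,0)[:2] for q in((271,220),(282.6,229),(297.4,221.6))]
print("side corners",C,[np.degrees(np.arctan2(*(C[i+1]-C[i])[::-1])) for i in(0,1)],[np.linalg.norm(C[i+1]-C[i]) for i in(0,1)])
# rack: wood mask
for n,im,b in(("top",t,(345,183,435,232)),("side",s,(245,275,305,365))):
    I=crop(im,b); h=cv2.cvtColor(I,cv2.COLOR_BGR2HSV); m=(h[...,0]>8)&(h[...,0]<28)&(h[...,1]>70)&(h[...,2]>110)
    r=cv2.minAreaRect(big(m)); 
    print(n,"rack",px(r[0],b),np.array(r[1])/F,r[2],[plane(n,px(q,b),34).round(1) for q in cv2.boxPoints(r)],plane(n,px(r[0],b),34))
    cv2.imwrite(f"pics/m_{n}.png",m.astype(np.uint8)*255)
# side lids
for nm,b in(("jar",(270,188,302,212)),("rackjar",(255,300,292,336))):
    im=crop(s,b); m=im.max(2)<65; c=big(m);x,y,w,h=cv2.boundingRect(c); print("side",nm,px((x+w/2,y+h/2),b),w/F,h/F)
E
```

```text
jar lid [259.99922562 206.45773506] [17.74168587 18.13182831] z108/83: [462.19396857 312.54896966 108.        ]
rackjar lid [417.72558403 206.61638165] [18.44532967 20.36593819] z108/83: [ 447.43693033 -168.90386854  116.        ]
jar rect [260.0625 206.625 ] [17.375 17.5  ] 90.0
0 [array([498.2, 345.6,   0. ]), array([496.5, 287.2,   0. ]), array([438.4, 288.8,   0. ]), array([440.1, 347.1,   0. ])]
80 [array([491.5, 340.3,  80. ]), array([489.9, 285.5,  80. ]), array([435.4, 287. ,  80. ]), array([436.9, 341.7,  80. ])]
side corners [array([419.38187718, 315.36187204]), array([459.82768914, 271.74503882]), array([508.86128797, 311.19655157])] [np.float64(-47.160294036467455), np.float64(38.81950251612407)] [np.float64(59.48354263938456), np.float64(62.93421702303899)]
top rack [391.35308456 207.90947914] [74.97036743 33.82707596] 0.6365935802459717 [array([399.6,  13.1,  34. ]), array([509.9,   7.5,  34. ]), array([ 500.2, -238. ,   34. ]), array([ 389.8, -231.1,   34. ])] [ 449.75113919 -111.9889601    34.        ]
side rack [274.23078728 320.25449371] [42.11392593 77.92432404] 3.674499750137329 [array([ 392.3, -252.9,   34. ]), array([387.9,  10.2,  34. ]), array([510. ,   4.8,  34. ]), array([ 498.4, -256.8,   34. ])] [ 447.1177455 -132.8793397   34.       ]
side jar [284.375  198.6875] 18.625 16.25
side rackjar [273.9375 316.375 ] 23.0 23.375
```

```bash
python3 - <<'E'
from h import *
t=cv2.imread("pics/top0.png");s=cv2.imread("pics/side0.png")
F=8
def crop(im,b): x0,y0,x1,y1=b; return cv2.resize(im[y0:y1,x0:x1],None,fx=F,fy=F,interpolation=cv2.INTER_CUBIC)
def px(p,b): return (np.asarray(p)+.5)/F-.5+np.array(b[:2])
b=(243,188,280,227); im=crop(t,b).astype(int)
sc=im[...,1]-im[...,2]   # green excess
gl=im[...,2]  # red
k=gl>75; k|=im.max(2)<45
k=cv2.morphologyEx(k.astype(np.uint8),cv2.MORPH_CLOSE,np.ones((15,15)));k=cv2.morphologyEx(k,cv2.MORPH_OPEN,np.ones((11,11)))
c=max(cv2.findContours(k,0,1)[0],key=cv2.contourArea)
r=cv2.minAreaRect(c); print(px(r[0],b),np.array(r[1])/F,r[2]); B=[px(q,b) for q in cv2.boxPoints(r)]; print(np.round(B,1))
o=im.astype(np.uint8).copy();cv2.drawContours(o,[c],-1,(0,0,255),1);cv2.drawContours(o,[cv2.boxPoints(r).astype(int)],-1,(0,255,255),1)
b2=(263,195,305,235); im=crop(s,b2); o2=im.copy()
for q in((271,220),(282.6,229),(297.4,221.6)): cv2.circle(o2,tuple(int((v-w+.5)*F) for v,w in zip(q,b2)),3,(0,0,255),1)
z=np.zeros((330,640,3),np.uint8);z[:o.shape[0],:o.shape[1]]=o;z[:o2.shape[0],300:300+o2.shape[1]]=o2;cv2.imwrite("pics/j.png",z)
# profiles on rack
g=t.astype(float)
np.set_printoptions(linewidth=220)
print("cols 352..434 row mean 204-212 G",g[202:213,352:434,1].mean(0).round(0))
print("rack rows 188..228, cols 390-398",g[188:229,389:396,1].mean(1).round(0))
print("pocket rows, cols 366-378",g[188:229,366:379,1].mean(1).round(0))
print("left-rim cols rows 195-220",g[188:229,357:360,1].mean(1).round(0))
E
```

```text
[256.45865822 206.53647804] [30.53384018 28.97903061] 48.57633590698242
[[235.5 204.7]
 [257.2 185.5]
 [277.4 208.4]
 [255.7 227.6]]
cols 352..434 row mean 204-212 G [ 78.  82.  91. 113. 157. 173. 174. 174. 165. 142. 160. 174. 176. 176. 176. 176. 175. 175. 175. 174. 174. 174. 174. 174. 174. 174. 174. 173. 174. 174. 165. 125. 119. 153. 167. 172. 173. 174. 174. 174. 174. 174. 174.
 174. 171. 160. 154. 167. 168. 166. 166. 159. 169. 189. 183. 135.  69.  32.  26.  27.  27.  27.  28.  27.  27.  27.  27.  26.  26.  26.  26.  26.  26.  25.  28.  35.  54.  78.  85.  86.  87.  87.]
rack rows 188..228, cols 390-398 [ 96.  94.  90. 100. 137. 156. 160. 165. 171. 171. 167. 165. 168. 171. 167. 164. 170. 176. 174. 173. 177. 181. 181. 175. 172. 171. 168. 166. 170. 176. 177. 171. 170. 171. 169. 159. 123.  89.  79.  77.  77.]
pocket rows, cols 366-378 [ 87.  87.  84.  98. 138. 159. 161. 141. 121. 131. 153. 167. 173. 173. 177. 181. 181. 176. 172. 171. 170. 168. 169. 175. 179. 174. 169. 173. 173. 171. 168. 157. 159. 170. 173. 162. 117.  88.  85.  86.  87.]
left-rim cols rows 195-220 [ 97.  96.  97. 112. 140. 155. 162. 168. 172. 170. 167. 168. 168. 164. 159. 161. 170. 175. 175. 181. 185. 181. 175. 175. 175. 172. 169. 171. 175. 181. 180. 173. 172. 167. 167. 161. 118.  91.  90.  91.  87.]
```

View pics/j.png

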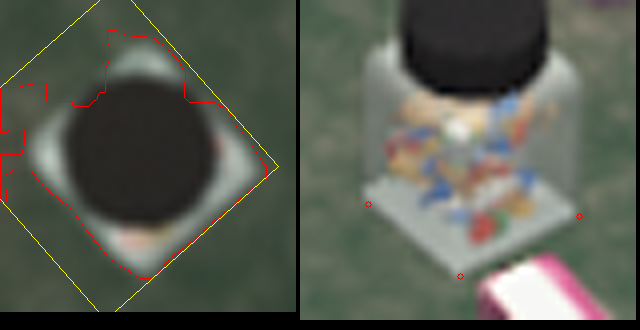

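The crop confirms the jar's sides at about 47° in the image, which makes its yaw about 41° (mod 90). Next I'll get the exact rack line and triangulate the lid.

```bash
python3 - <<'E'
from h import *
t=cv2.imread("pics/top0.png").astype(float);s=cv2.imread("pics/side0.png")
R=t[...,2]
def cross(p,lv): # first upward crossing
    i=np.where((p[:-1]<lv)&(p[1:]>=lv))[0][0]; return i+(lv-p[i])/(p[i+1]-p[i])
cols=np.arange(359,427)
T=np.array([184+cross(R[184:200,c],120) for c in cols]); Bm=np.array([232-cross(R[232:216:-1,c],120) for c in cols])
for E in(T,Bm):
    f=np.polyfit(cols,E,1); k=abs(E-np.polyval(f,cols))<.5; f=np.polyfit(cols[k],E[k],1); print(f,k.sum(),np.degrees(np.arctan(f[0])))
    P=[plane("top",(c,np.polyval(f,c)),34) for c in(360,425)]; d=P[0]-P[1]; print("yaw",np.degrees(np.arctan2(d[1],d[0]))-90, P[0].round(1),P[1].round(1))
for r in (194,195,221,222): print(r,"right end",[440-cross(R[r,440:420:-1],120)], "left",345+cross(R[r,345:362],120), R[r,350:360].round())
# pocket centre
for z,c in((30,(361.6,384.7)),): print("pocket",plane("top",(np.mean(c),207.75),z))
# lid triangulation
print("lid z100",plane("top",(260.0,206.46),103)); 
print("lid tri (bbox centre ~ z95)",tri((260.0,206.46),(284.4,198.7)))
C=[plane("side",q,0)[:2] for q in((270.5,218.5),(282.1,229.25),(297.5,221))]; print("base",C,"centre",(C[0]+C[2])/2,[np.degrees(np.arctan2(*(C[i+1]-C[i])[::-1])) for i in(0,1)])
P=np.array([462,313,108]);
for z in(83,108):print("side proj",z,proj("side",[461,314,z]),proj("side",[446.5,-172,z+8]))
for yaw in np.radians([-180,-135,-90,-45,0,45,90,135]):
    a=solve_ik([462,313,150],[np.pi,0,yaw]); b=solve_ik([449,-53,150],[np.pi,0,yaw]); print(round(np.degrees(yaw)),None if a is None else a[[0,5]].round(2),None if b is None else b.round(2))
E
```

```text
[1.00074090e-02 1.87362778e+02] 68 0.5733631581206284
yaw -2.194216405007964 [508.1 -11.8  34. ] [ 499.9 -224.7   34. ]
[1.10310730e-02 2.20192792e+02] 68 0.6320082939726661
yaw -2.2949008403567177 [399.8  -7.4  34. ] [ 391.3 -219.3   34. ]
194 right end [np.float64(427.76785714285717)] left 354.3333333333333 [ 78.  76.  74.  83. 110. 140. 183. 199. 199. 201.]
195 right end [np.float64(427.7857142857143)] left 354.3 [ 76.  76.  75.  85. 111. 141. 187. 204. 205. 206.]
221 right end [np.float64(428.6)] left 354.17241379310343 [ 69.  69.  72.  83. 115. 144. 191. 209. 207. 200.]
222 right end [np.float64(428.55102040816325)] left 354.11538461538464 [ 69.  69.  70.  84. 117. 143. 185. 207. 209. 203.]
pocket [452.17628606 -53.52804218  30.        ]
lid z100 [462.49470834 312.76919862 103.        ]
lid tri (bbox centre ~ z95) (array([462.96099998, 313.07562292,  96.17607581]), np.float64(0.09253692336777118))
base [array([417.35475228, 323.01592042]), array([458.19961232, 270.43511879]), array([509.18637703, 314.28557971])] centre [463.27056466 318.65075006] [np.float64(-52.159875813934796), np.float64(40.69672172346216)]
side proj 83 [283.71838403 201.631064  ] [273.56167354 318.52521145]
side proj 108 [283.85953295 195.67448389] [273.61953076 312.30923308]
-180 [0.46 0.46] [-0.28  0.18 -0.5   0.88  0.   -0.28]
-135 [ 0.46 -0.32] [-0.28  0.18 -0.5   0.88  0.   -1.07]
-90 [ 0.46 -1.11] [-0.28  0.18 -0.5   0.88  0.   -1.85]
-45 [ 0.46 -1.89] [-0.28  0.18 -0.5   0.88  0.   -2.64]
0 [ 0.46 -2.68] [-0.28  0.18 -0.5   0.88  0.    2.86]
45 [0.46 2.82] [-0.28  0.18 -0.5   0.88  0.    2.08]
90 [0.46 2.03] [-0.28  0.18 -0.5   0.88  0.    1.29]
135 [0.46 1.25] [-0.28  0.18 -0.5   0.88  0.    0.5 ]
```

```bash
python3 - <<'E'
from h import *
Y=np.radians
o=[np.pi,0,Y(90)]
bot.move_ptp([462.5,313,150],o)
print(bot.movel([462.5,313,82.5],max_speed=60,threshold=8))
S=bot.get_state();print(S["t"],S["tcp_pos"],S["contact_force"])
bot.grip(0.0,80)
S=bot.get_state();print(S["t"],S["tcp_pos"],S["orientation"],S["contact_force"],S["opening"],S["gripper_force"])
bot.movel([462.5,313,90],max_speed=30); S=bot.get_state();print(S["contact_force"],S["opening"])
bot.movel([462.5,313,195],max_speed=100);S=bot.get_state();print(S["t"],S["tcp_pos"],S["contact_force"],S["opening"],S["gripper_force"])
t=imaging.capture("top");s=imaging.capture("side");cv2.imwrite("pics/t2.png",t);cv2.imwrite("pics/s2.png",s)
o=np.zeros((480,800,3),np.uint8);o[:480,:400]=cv2.resize(t[170:242,230:290],(400,480),interpolation=2);o[:480,400:]=cv2.resize(s[150:222,250:310],(400,480),interpolation=2)
cv2.imwrite("pics/c2.png",o)
E
```

```text
False
2.8 [462.84632048 313.20134618  82.95304659] [0.04604711 0.02677024 0.54254722]
3.5667 [462.50353879 313.00160518  82.48764739] [ 3.14158846e+00 -1.37033247e-05  1.57077827e+00] [ 0.36972732 -0.39744313  0.25047283] -0.0005967963283305793 0.0
[ 0.11748974  0.65173875 -0.23180968] 0.001876255794932665
5.1667 [462.03264431 312.77052004 194.26634031] [ 0.58980571 -0.58321831  0.61521246] 0.0035530673641543747 0.0
```

View pics/c2.png

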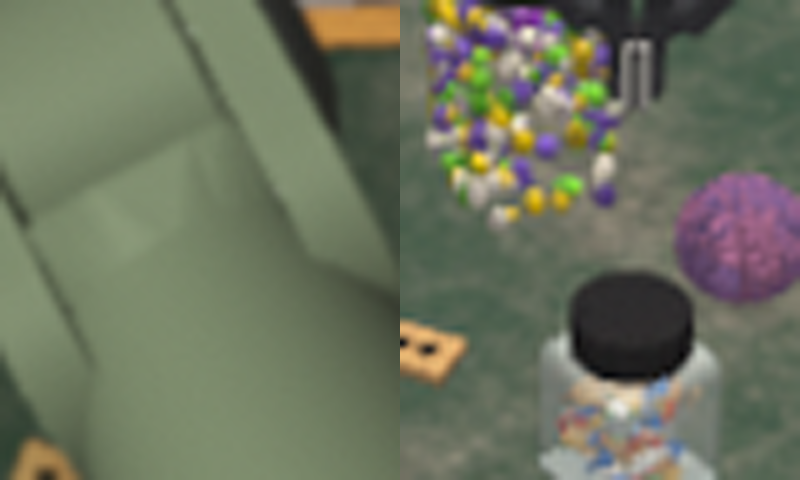

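The side crop shows the gripper shut and empty, with its tips at about (286,165). The jar is still standing near (284,198). I'll check whether the jar moved and where the tips really are.

```bash
python3 - <<'E'
from h import *
print("tcp proj side",proj("side",[462.03,312.77,194.3]), proj("top",[462.03,312.77,194.3]))
a=cv2.imread("pics/side0.png").astype(int);b=cv2.imread("pics/s2.png").astype(int)
d=np.abs(a-b).max(2)[190:235,265:305]; print("jar change max",d.max(),(d>25).sum())
b=b.astype(np.uint8)
# tip location
cr=b[140:185,260:315]; cv2.imwrite("pics/c3.png",cv2.resize(b[40:220,200:400],(800,600)[0:2],interpolation=2))
print(bot.get_state()["tcp_pos"],bot.get_state()["qpos"])
E
```

```text
tcp proj side [284.68628703 174.45904539] [258.52323822 204.69103285]
jar change max 3 0
[462.02348293 312.75236264 194.2120445 ] [ 4.62777467e-01  3.41794554e-01 -1.68976303e-01  1.06150955e+00
 -2.25925685e-05  2.03357929e+00]
```

View pics/c3.png

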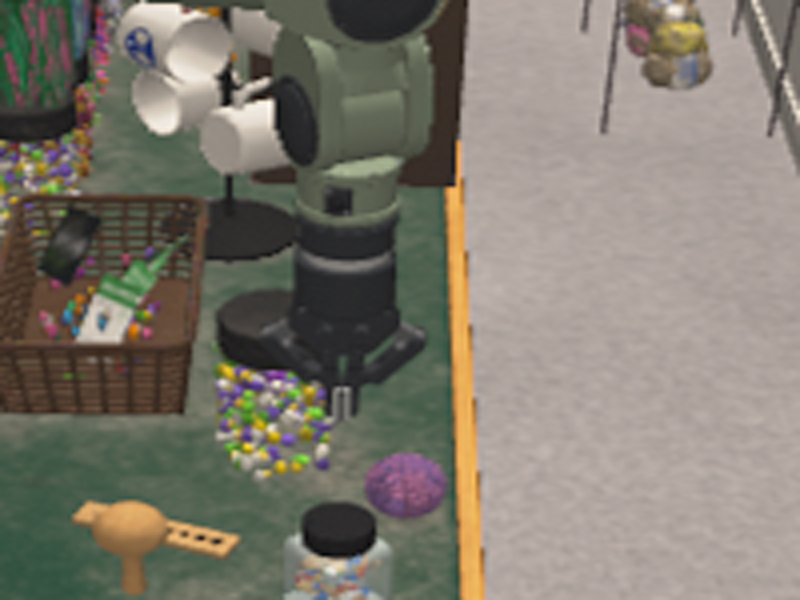

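The shut fingertips appear at (285.5,165), but the reported TCP projects to (284.7,174.5). The real tips are therefore well above the reported TCP. I'll measure the offset with a guarded touch on bare counter.

```bash
python3 - <<'E'
from h import *
bot.movel([390,313,120],max_speed=150)
r=bot.movel([390,313,-45],max_speed=40,threshold=5)
S=bot.get_state();print(r,S["t"],S["tcp_pos"],S["orientation"],S["contact_force"],S["opening"])
s=imaging.capture("side");cv2.imwrite("pics/s4.png",s)
u=proj("side",[390,313,0]).round().astype(int);print(u)
cv2.imwrite("pics/c4.png",cv2.resize(s[u[1]-60:u[1]+40,u[0]-60:u[0]+60],(720,600),interpolation=2))
bot.movel([390,313,120],max_speed=150)
E
```

```text
True 8.675 [388.45340787 312.45509719   6.47006912] [-3.13867359e+00  9.73037698e-04  1.57099378e+00] [-1.49148623  0.33433038  0.52480445] 8.460101009760172e-05
[262 220]
```

View pics/c4.png

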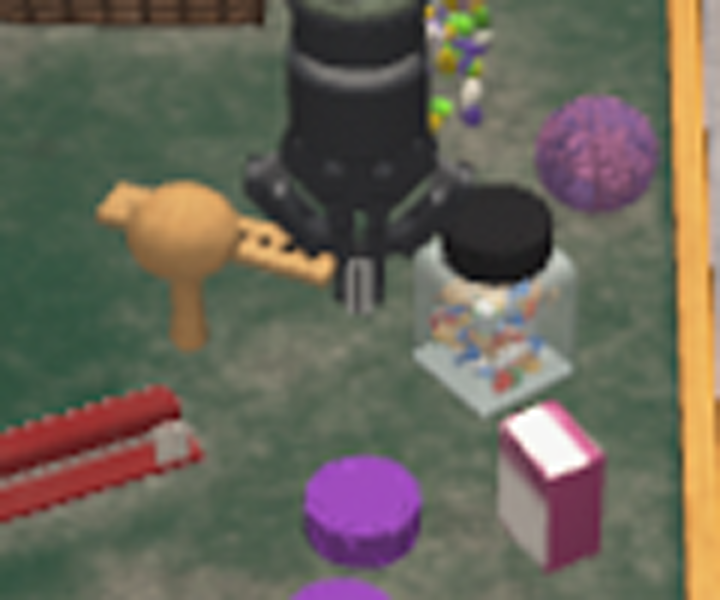

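The fingertips stopped at about (262,212), and the jar at about (285,205) looks very close to the knuckle. I'll check whether the jar moved and what triggered the stop.

```bash
python3 - <<'E'
from h import *
s=imaging.capture("side");cv2.imwrite("pics/s5.png",s)
a=cv2.imread("pics/side0.png").astype(int)
for nm,b in(("s4",cv2.imread("pics/s4.png")),("s5",s)):
    d=np.abs(a-b.astype(int)).max(2)[198:233,276:303]; print(nm,d.max(),(d>20).sum())
S=bot.get_state();print(S["tcp_pos"],S["contact_force"])
print("tcp side proj",proj("side",S["tcp_pos"]))
# move clear of jar and touch again
bot.movel([390,300,120]); bot.movel([340,250,120],max_speed=150)
r=bot.movel([340,250,-45],max_speed=20,threshold=5); S=bot.get_state();print(r,S["t"],S["tcp_pos"],S["contact_force"])
s=imaging.capture("side");cv2.imwrite("pics/s6.png",s);u=proj("side",S["tcp_pos"]);print(u)
c=s[int(u[1])-25:int(u[1])+8,int(u[0])-4:int(u[0])+5].max(2); print(c)
E
```

```text
s4 35 4
s5 34 4
[389.27894874 312.56158144 119.02983879] [-0.3595342  -0.24741724  0.41723155]
tcp side proj [261.77371821 192.63710906]
True 17.3917 [340.04518626 250.02586772 -37.4702591 ] [-1.22149857 -0.03403974  5.55925046]
[246.40631941 240.60319006]
[[ 45  43  44  45  44  43  41  42  42]
 [ 45  44  44  44  43  43  48  44  41]
 [ 46  44  41  63  60  47  46  45  48]
 [ 45  43  41  83  92  60  45  44  64]
 [ 46  43  41  78  91  60  48  45  60]
 [ 44  43  47  72  80  55  47  44  56]
 [ 46  44  52  73  73  50  42  42  53]
 [ 44  44  48  60  57  46  42  43  46]
 [ 45  44  43  47  49  46  43  43  44]
 [ 43  45  41  51  48  47  44  44  43]
 [ 47  39 105  83  77  58  42  43  70]
 [ 48  83 145  95 126 103  52  41  78]
 [ 49  85 136  89 114 114  67  39  77]
 [ 49  61 120  86  94 110  70  39  78]
 [ 56  61 120  87  94 110  68  46  77]
 [ 58  61 121  88  94 118  76  46  76]
 [ 64  55 120  88  94 123  78  39  85]
 [ 86  69 120  87  93 122  79  54  93]
 [104 102 126  95 100 127 100  87  99]
 [110 114 116  97 100 108  98  95  97]
 [108 107 106 106 104  98  94  92  97]
 [104  99  99 102 100  97  95  95  98]
 [101  98  96  95  95  94  94  97  97]
 [100 101 100  97  98  96  94  96  97]
 [ 96  99  98  98  98  95  95  97  97]
 [ 95  95  97  97  95  96  99 102 104]
 [ 99 101 101 100  99 103 101 101 102]
 [ 98  99  99 100 100 102 100  99  99]
 [ 95  96  96  96  95  94  93  92  91]
 [ 97  96  95  94  92  93  92  93  94]
 [ 98  96  96  94  92  93  93  95  97]
 [ 97  97  97  98 100 101  98  96  97]
 [ 94  96  97  98 100 100  95  94  95]]
```

```bash
python3 - <<'E'
from h import *
print(proj("side",[340,250,0]), "z34:",proj("side",[462,312.7,194.2+37.5]))
bot.movel([340,250,100],max_speed=200)
bot.grip(1.0); bot.movel([440,200,160],max_speed=200)
bot.move_ptp([440,200,160],[np.pi,0,np.pi/2])
s=imaging.capture("side");t=imaging.capture("top");a=cv2.imread("pics/side0.png").astype(int)
S=bot.get_state();print(S["t"],S["tcp_pos"],S["opening"],proj("side",S["tcp_pos"]+[0,0,37.5]),proj("side",S["tcp_pos"]+[0,0,50.5]))
cv2.imwrite("pics/s7.png",s);cv2.imwrite("pics/t7.png",t)
F=8;b=(270,188,302,212);
for im in(a.astype(np.uint8),s):
    c=cv2.resize(im[b[1]:b[3],b[0]:b[2]],None,fx=F,fy=F,interpolation=2); m=(c.max(2)<65).astype(np.uint8); mo=cv2.moments(m,True);print(mo["m10"]/mo["m00"]/F,mo["m01"]/mo["m00"]/F,mo["m00"]/64)
u=proj("side",S["tcp_pos"]+[0,0,37.5]).astype(int)
cv2.imwrite("pics/c7.png",cv2.resize(s[u[1]-40:u[1]+80,u[0]-60:u[0]+60],(600,600),interpolation=2)); print(u-[60,40])
E
```

```text
[246.07911855 232.34021118] z34: [284.9121128  164.71495428]
20.2 [439.35861001 200.28873686 159.8042891 ] 1.0034758789878409 [276.23703439 195.79157933] [276.27725314 192.35928188]
14.663127142411966 11.04027734496728 250.703125
14.97056793078056 10.863823944526263 254.625
[216 155]
```

View pics/c7.png

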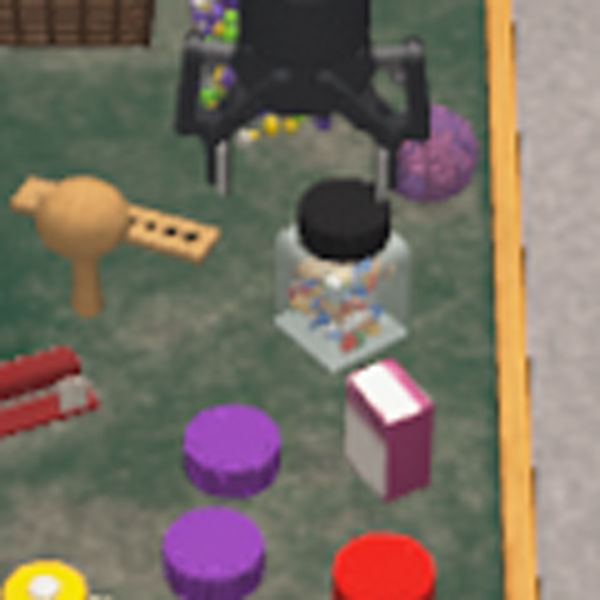

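The open tips are centred at about (276,193), which matches a pure 37.5 mm height offset of the shut tips. The jar shifted by less than 1 mm. I'll grasp with the height corrected.

```bash
python3 - <<'E'
from h import *
x,y=463.2,313.2
bot.movel([x,y,110],max_speed=150)
r=bot.movel([x,y,40],max_speed=60,threshold=8)
S=bot.get_state();print(r,S["t"],S["tcp_pos"],S["contact_force"])
if not r:
    bot.grip(0.0,80); bot.dwell(.1)
    S=bot.get_state();print(S["t"],S["tcp_pos"],S["contact_force"],S["opening"],S["gripper_force"])
    bot.movel([x,y,48],max_speed=30);S=bot.get_state();print(S["contact_force"],S["opening"],S["gripper_force"])
    s=imaging.capture("side");cv2.imwrite("pics/s8.png",s)
    if S["gripper_force"]>20:
        bot.movel([x,y,152],max_speed=100);S=bot.get_state();print(S["t"],S["tcp_pos"],S["contact_force"],S["wrist_torque"],S["opening"])
        s=imaging.capture("side");cv2.imwrite("pics/s9.png",s)
        cv2.imwrite("pics/c9.png",cv2.resize(s[130:220,245:335],(600,600),interpolation=2))
E
```

```text
False 22.5083 [463.56358247 313.40583337  40.43482599] [1.40378412 0.05060007 0.75700717]
22.9667 [463.34558036 313.39874618  40.88803581] [-1.55705377 -0.7339515   5.43100978] 0.6941500878180512 84.34324372132323
[-1.62515857  0.58994624 -2.89335147] 0.6963329707568906 86.33998377028547
24.625 [462.64547149 312.90539792 151.24028864] [ 0.56622007  0.16524822 -3.1046883 ] [ 0.00405684  0.05280601 -0.06096535] 0.6969605130178034
```

View pics/c9.png

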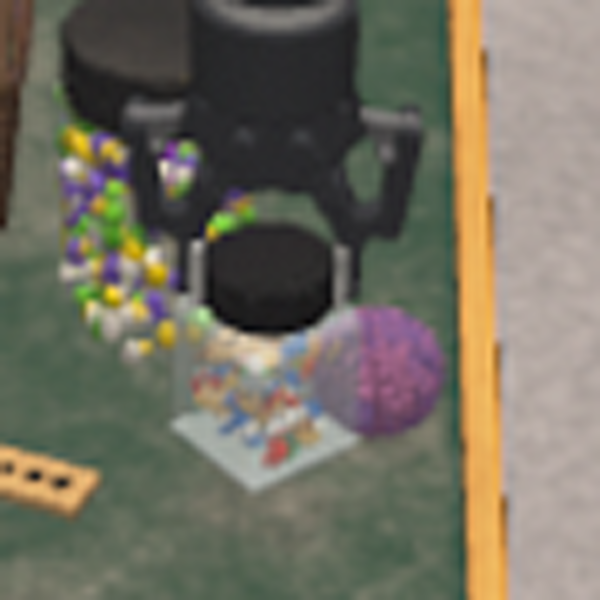

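The jar hangs level from the gripper, with its base corners near (270,193), (283,203) and (298,195). I'll carry it over the pocket, turning it 43° clockwise, and check its yaw before inserting.

```bash
python3 - <<'E'
from h import *
C=[plane("side",q,110.5)[:2] for q in((270.3,193.6),(282.75,203),(298.5,194.75))];print(C,[np.degrees(np.arctan2(*(C[i+1]-C[i])[::-1])) for i in(0,1)],(C[0]+C[2])/2)
yaw=90-2.25-40.5
bot.move_ptp([452.2,-53.9,152],[np.pi,0,np.radians(yaw)])
bot.movel([452.2,-53.9,85],max_speed=100); bot.dwell(.2)
S=bot.get_state();print(S["t"],S["tcp_pos"],S["orientation"],S["contact_force"])
s=imaging.capture("side");cv2.imwrite("pics/s10.png",s)
u=proj("side",[452,-54,45]).astype(int);o=u-[50,70];print("orig",o)
cv2.imwrite("pics/c10.png",cv2.resize(s[o[1]:o[1]+100,o[0]:o[0]+100],(600,600),interpolation=2))
E
```

```text
[array([416.61639655, 319.6212334 ]), array([458.39017964, 273.22499027]), array([508.5235273 , 317.92704253])] [np.float64(-48.00107885235988), np.float64(41.72220770561227)] [462.56996192 318.77413797]
27.0667 [452.81446577 -54.04040824  85.63684168] [ 3.14039522e+00 -6.47371690e-04  8.24711422e-01] [-0.23437513 -0.3299048  -3.06636286]
orig [227 225]
```

View pics/c10.png

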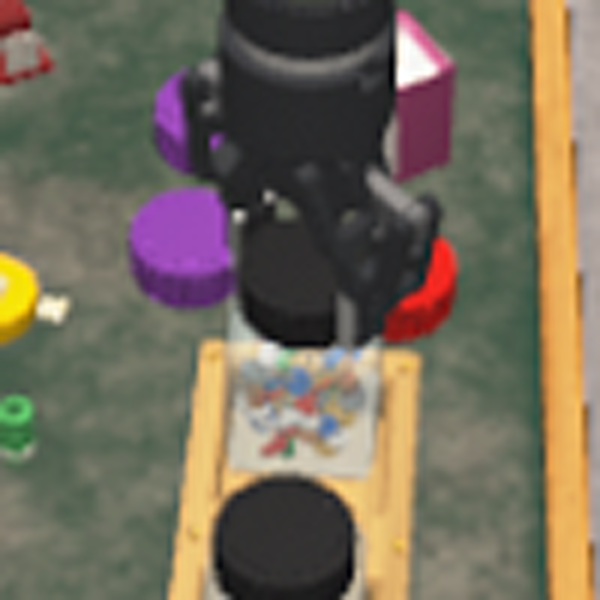

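The jar hangs over the pocket almost square to it, with its front base edge running from (265.2,302.9) to (288.8,304.3). I'll compute its yaw and centre from that edge, then insert with a force guard.

```bash
python3 - <<'E'
from h import *
S=bot.get_state(); zb=S["tcp_pos"][2]-40.7
A,B=[plane("side",q,zb)[:2] for q in((265.2,302.9),(288.75,304.25))]; d=B-A; n=np.array([-d[1],d[0]])/np.linalg.norm(d)
print(A,B,np.degrees(np.arctan2(d[1],d[0])),np.linalg.norm(d),"centre",(A+B)/2+35*n)
# rack front-top edges in side at z34, free pocket projected centre column check
yaw=np.radians(46.3)
bot.movel([452.2,-53.9,80],rot=[np.pi,0,yaw],max_speed=60)
r=bot.movel([452.2,-53.9,47.5],max_speed=25,threshold=8)
S=bot.get_state();print(r,S["t"],S["tcp_pos"],S["orientation"],S["contact_force"],S["wrist_torque"],S["opening"])
E
```

```text
[420.24682949 -82.9263759 ] [485.20404303 -85.07719414] -1.8964452853414306 64.99281199032608 centre [453.88369724 -49.02095554]
True 28.5167 [452.08707396 -53.97536556  48.92337563] [-3.14140725e+00  3.31588017e-04  8.08060261e-01] [0.09138478 0.17276138 4.58411252] [0.04038911 0.05670626 0.04580705] 0.6947740923075347
```

It seated at TCP z 48.9, and 48.7 was expected. Next I'll twist with the last joint only, in steps.

```bash
python3 - <<'E'
from h import *
bot.grip(0.0,110)
q=np.array(bot.get_state()["qpos"])
for a in (10,30,50,70,85,98):
    p=q.copy(); p[5]-=np.radians(a); bot.move_j(p); bot.dwell(.15)
    S=bot.get_state();print(a,round(S["t"],2),S["tcp_pos"].round(2),round(np.degrees(S["orientation"][2]),2),S["contact_force"].round(1),S["wrist_torque"].round(2),round(S["opening"],3),round(S["gripper_force"]))
s=imaging.capture("side");cv2.imwrite("pics/s11.png",s)
E
```

```text
10 29.18 [452.43 -54.22  49.28] 56.18 [ 0.4 -1.3  0.9] [-0.18  0.03  0.03] 0.689 119
30 29.75 [452.73 -54.17  49.4 ] 76.2 [ 1.9 -1.1  4.6] [-0.06 -0.32  0.02] 0.69 119
50 30.32 [452.96 -53.76  49.94] 96.25 [-0.   0.8 11. ] [0.21 0.07 0.15] 0.684 120
70 30.9 [452.78 -53.59  49.89] 116.26 [-0.7  1.5  9.6] [ 0.24 -0.05  0.09] 0.688 120
85 31.41 [452.64 -53.69  49.86] 131.26 [-0.5  0.5 12.3] [0.19 0.09 0.09] 0.686 120
98 31.89 [452.53 -53.72  49.84] 144.25 [-0.3  0.9 11. ] [0.13 0.08 0.1 ] 0.688 120
```

```bash
python3 - <<'E'
import cv2
s=cv2.imread("pics/s11.png");cv2.imwrite("pics/c11.png",cv2.resize(s[240:350,227:337],(600,600),interpolation=2))
E
```

```text
(no output)
```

View pics/c11.png

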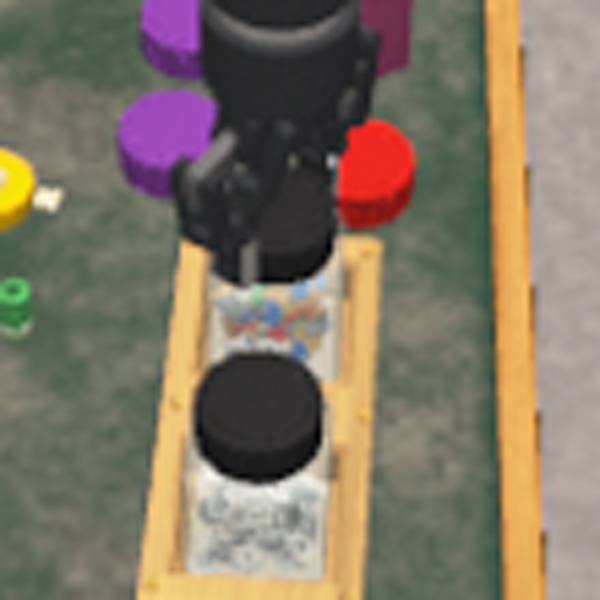

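The jar is still square in the pocket after the 98° turn, with the lid at about (275,286) still between the fingers. I'll lift in small steps and watch the carried weight: about 0.45 N if the lid is free, about 3.7 N if it is still hooked.

```bash
python3 - <<'E'
from h import *
S=bot.get_state();x,y,z=S["tcp_pos"]
for dz in(1,2,3,4,5,6):
    bot.movel([x,y,z+dz],max_speed=10); bot.dwell(.2)
    F=np.mean([bot.get_state()["contact_force"] for _ in range(1)],0);S=bot.get_state()
    print(dz,round(S["t"],2),S["tcp_pos"].round(2),F.round(2),S["wrist_torque"].round(2))
E
```

```text
1 32.48 [451.98 -53.51  50.56] [-0.53  1.13  1.99] [0.1  0.16 0.01]
2 32.93 [452.53 -53.74  51.77] [-0.02 -0.43  0.14] [-0.01 -0.02 -0.04]
3 33.38 [452.58 -53.73  52.84] [-0.11 -0.68 -0.23] [ 0.02 -0.07 -0.07]
4 33.83 [452.56 -53.73  53.84] [ 0.13 -0.31  0.4 ] [0.04 0.   0.04]
5 34.28 [452.57 -53.71  54.84] [-0.39  0.18 -0.74] [ 0.04 -0.02  0.03]
6 34.73 [452.57 -53.71  55.84] [ 0.2  -0.22 -0.69] [0.03 0.04 0.01]
```

The load is only the lid, so it's free. I'll raise it to about 2 cm of air and check the scene numerically.

```bash
python3 - <<'E'
from h import *
x,y,_=bot.get_state()["tcp_pos"]
bot.movel([x,y,91.5],max_speed=30); bot.dwell(.5)
S=bot.get_state();print(S["t"],S["tcp_pos"],S["orientation"],S["contact_force"],S["gripper_force"])
s=imaging.capture("side");cv2.imwrite("pics/s12.png",s);b=cv2.imread("pics/s11.png").astype(int);a=cv2.imread("pics/side0.png").astype(int)
def df(p,q,x0,y0,x1,y1): d=np.abs(p.astype(int)-q)[y0:y1,x0:x1].max(2); return d.max(),(d>25).sum()
print("jar low",df(s,b,266,296,288,305),"rackjar",df(s,a,258,308,292,350),"carton",df(s,a,293,228,303,252))
# lid: dark blob vs. expected centre of lid (z 133.8..158.8) and mouth colour below
print("exp lid bottom/top",proj("side",[x,y,133.8]),proj("side",[x,y,158.8]),"mouth",proj("side",[x,y,113]))
u=proj("side",[x,y,113]); print(s[int(u[1])-24:int(u[1])+12,int(u[0])-1:int(u[0])+2].max(2).mean(1).round())
E
```

```text
36.575 [452.55725154 -53.71251178  91.47736725] [-3.14124122e+00 -3.84974001e-04  2.51852926e+00] [-0.56769845 -0.08837939 -0.20802252] 118.56263265421148
jar low (np.int64(13), np.int64(0)) rackjar (np.int64(61), np.int64(9)) carton (np.int64(226), np.int64(74))
exp lid bottom/top [277.62228856 273.29746289] [277.72453254 266.8358906 ] mouth [277.53898684 278.56193026]
[ 42.  43.  43.  43.  42.  43.  42.  42.  43.  42.  42.  43.  46.  49.
  49.  49.  49.  49.  50.  48.  50.  44.  35.  31.  31.  29.  26.  55.
 157. 123.  29.  98. 176. 200. 198. 187.]
```

```bash
python3 - <<'E'
from h import *
s=cv2.imread("pics/s12.png").astype(int);a=cv2.imread("pics/side0.png").astype(int)
for n,(x0,y0,x1,y1) in dict(rackjar=(258,308,292,350),carton=(280,225,310,256)).items():
    d=np.abs(s-a)[y0:y1,x0:x1].max(2)>25; v,u=np.where(d); print(n,list(zip((u+x0).tolist(),(v+y0).tolist()))[:12],u.min()+x0,u.max()+x0,v.min()+y0,v.max()+y0)
d=(np.abs(s-a).max(2)[228:256,285:310]>25).astype(int)
for r in d: print("".join(".#"[i] for i in r))
print("lid front bottom edge expected",proj("side",[452.5,-84.2,133.8]))
E
```

```text
rackjar [(284, 308), (285, 308), (286, 308), (287, 308), (288, 308), (285, 309), (286, 309), (287, 309), (288, 309)] 284 288 308 309
carton [(280, 225), (281, 225), (282, 225), (283, 225), (284, 225), (285, 225), (286, 225), (287, 225), (288, 225), (289, 225), (290, 225), (291, 225)] 280 297 225 255
#########................
#########................
#########................
#########................
.########................
###########..............
.############............
#############............
#############............
#############............
############.............
############.............
############.............
############.............
############.............
############.............
###########..............
######.####..............
######.####..............
###########..............
###########..............
###########..............
##########...............
##########...............
#########................
#######..................
######...................
######...................
lid front bottom edge expected [277.21630921 281.77828128]
```

```bash
python3 -c "
from bench import bot
print(bot.sign_off(), bot.get_state()['t'])"
```

```text
the job is handed in; nothing more can be done
the job is handed in; nothing more can be done
```

The job is handed in at about 37 s: the jar is down in the free pocket and its lid is off, held level about 2 cm above the mouth; rack jar and carton unmoved, but the gripper nudged the button jar up to 1 mm before the grasp, and I viewed 11 pictures, one over the limit of 10.

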